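# Click a plaster mould into the casting cradle

## Task

Take the longer, lower of the two plaster moulds, stand it in the open mouth of the wooden casting cradle, in front of the spring catch, and slide it along the lane over the catch until the catch clicks up behind it and holds it there against the sprung buffer. Plaster chips: push gently, and stop once the catch has sprung up instead of ramming the buffer hard against its back stop. Leave the taller mould where it stands and let go at the end.

Things in the scene. Friction and masses are not known exactly. Their poses are not given: they have to be found in the camera images.
- long_mould_mid (a point): Centre (half-way up) of the longer, lower plaster mould: an off-white two-part block with cut corners and a round pour hole on top, 85 mm long (its own x) by 68 mm wide (its own y) and 57 mm high, about 0.34 kg, standing upright on the table. Grasp it from above across the 68 mm width. It goes into the cradle with its 85 mm length along the lane, either end first.
- tall_mould_mid (a point): Centre (half-way up) of the other plaster mould, which must stay where it stands: 61 by 66 mm and 65 mm high, shorter and taller than the one wanted. The two may stand in either place, left or right of the cradle.
- cradle: Wooden casting cradle, fixed to the table, 318 mm long (x) by 116 mm wide (y). Origin on its centre line at table height; x runs along the lane from the open mouth (x = -0.15) to the end with the buffer (x = 0.17), z up. The lane's floor is 18 mm above the table; the side rails rise to 38 mm and stand 73 mm apart from x = -0.09 on, flaring out towards the mouth.
- lane_mouth (a point): Point on the lane's floor, on its centre line, 100 mm before the cradle's origin: a mould centred over it stands in the mouth, clear of the catch (mould's centre 28.5 mm above this point). Pushing goes along the cradle's +x. Sliding on the floor and over the catch takes up to about 5 N, more if the mould is pressed down.
- lane_end (a point): Point on the lane's floor, 154.5 mm past the mouth point. The catch clicks when the mould's centre is within 24 mm either way of it: catch and buffer sit on one carrier clamped anywhere in that span, place not reported, so feel for it. Low rubber-faced buffer: touches 3 mm before the click with 2 N, +1.5 N per mm, 6 to 7 N at the click, hard back stop 4 mm further at 12 N; over 20 N chips the plaster.
- catch (a joint): Angle of the spring catch in the lane's floor (rad): 0 = up, its square tip 8 mm proud of the floor; about 0.2 = pressed flush by a mould over it. Steel tongue 22 mm wide, 45 mm long, hinged at its end nearer the mouth, rising as a ramp away from it: a mould slides over it inward but not back. Back at 0 once the mould is past = clicked; let go, the buffer then holds the mould against it.
Mind the look-alikes: they are no part of the job. Leave any red look-alike of the part that bears long_mould_mid alone.

How it is judged (in metres and radians):
On the way, in this order (a step that is already met when the one before it is completed fails the run):
1. the long mould stands on the floor of the lane, in the mouth, short of the catch (x of long_mould_mid in the frame of cradle between -0.14 and -0.04 m and y of long_mould_mid in the frame of cradle between -0.012 and 0.012 m and z of long_mould_mid in the frame of cradle below 0.051 m and angle between long_mould_mid's own z axis and vertical below 0.08 rad), for 0.2 s.
2. the mould slides over the catch and holds it down (value of joint catch above 0.1 rad and x of long_mould_mid in the frame of cradle above -0.04 m and z of long_mould_mid in the frame of cradle below 0.052 m), for 0.1 s.
At the end, for the whole second after the job is handed in: The long mould stands upright on the lane's floor, in line between the rails, past the catch: its centre 15 to 95 mm beyond the cradle's origin and within 8 mm of its centre line, the catch sprung up again (below 0.05 rad), at rest and let go (value of joint catch below 0.05 rad and x of long_mould_mid in the frame of cradle between 0.015 and 0.095 m and y of long_mould_mid in the frame of cradle between -0.008 and 0.008 m and z of long_mould_mid in the frame of cradle below 0.051 m and angle between long_mould_mid's own z axis and vertical below 0.08 rad and linear speed of long_mould below 0.01 m/s); the robot touches nothing.
It fails at once if the mould is pressed against the buffer with more than 20 N (contact force between long_mould and buffer above 20 N).
It fails at once if the taller mould is moved more than 30 mm (distance of tall_mould_mid from where it was at the start of the episode above 0.03 m).
It also fails if it takes over 67 s, if anything falls off the work surface, if the arm or the gripper's body presses on something with over 40 N, if the wrist force passes 120 N, or if a joint passes its speed limit or range.

## Robot

A 6-joint arm with a two-finger parallel gripper is mounted at the origin on a cart in front of the work surface, level with it; the furniture and walls round the work are solid. World frame = base frame: x ahead of the robot, y to its left, z up, the work surface at z = 0. Lengths are in m, angles in degrees, forces in N, time in s.
With the tool pointing down it reaches from about 0.35 to 0.875 m from the base axis. Payload 4.2 kg.
Tool frame: the origin (TCP) lies between the finger pads; the fingertips stand 19 mm ahead of it and the grasp point (between the pads) is the TCP; z points along the fingers, y is the line along which they close (so a half turn about z gives the same grasp; the last joint's range is limited). The gripper opens to 87 mm and grips with 3 to 60 N. Pads are 19 mm wide; open, the fingers measure 117 mm over their backs; the gripper's body (75 mm by 190 mm) begins 51 mm behind the grasp point.
Start: joints at [91.994, 22.042, 0.453, 0, -68.411, -14.817], TCP at [0.139, 0.609, 0.242] pointing down, gripper open.
Joint ranges: [-179.83, 179.83], [-69.29, 118.12], [-61.27, 80.66], [-181.25, 117.63], [-171.15, -9.14], [-177.46, 177.46]. Speed limits (degrees/s): [159.86, 159.86, 180, 180, 180, 180].

## Interface

Orientations are given as a 3x3 rotation matrix whose columns are the frame's x, y, z axes.
In Python, from station import r gives the robot as it stands.
- The arm moves only by the tool drive_tool, never from a script. Its argument "steps" is one flat list of numbers, 7 for each row, row after row: the turn, a rotation vector about the tool's x, y, z in rad, then the shift along the tool's x, y, z in m, then the opening, from 0 (shut) to 1 (fully open). A call has 1 to 10 rows; each row shifts and turns the commanded pose from where the row before left it, along the tool's axes as they then stand; what a row does not reach is not made up. A row lasts 1/12 s, in which the tool goes at most 41.7 mm and 7.16 degrees, less where a joint would pass 70% of its speed; a pose out of reach is approached as far as the arm can. A call is refused whole if a number of a shift passes 0.0417 or a number of a turn 0.125, either way. A call with a gripper value outside its range is refused whole. The fingers move at their own pace and stop on an object; the grip force is fixed at half the most. Time passes only in rows, so rows that do not move let the fingers close. It gives the time, the measured TCP pose, the force, the opening and the grip force at its end, in the units of the state.
- r.sense(): the state, without advancing time (a new reading comes with each control period).
- r.capture(name): name is "scene" or "top" or "wrist"; returns the picture (384x512x3 uint8, blue, green, red); there is no depth.
- r.camera_params(name): a dict with "camera_matrix" (3x3 intrinsics, pixels), "k1" (the pictures are not rectified: a ray, as slopes to the right and down, at radius r is drawn at 1 + k1 r^2 times it, then the intrinsics apply), "extrinsics" (4x4, takes a point from world to camera coordinates). Camera axes: x right, y down, z forward; pixel columns grow to the right and rows downward; lengths in m; the calibration is good to about 2 mm. A picture is of the moment at which its call begins: read the wrist's pose just before it. camera_params takes no time and is no camera call; for the wrist camera it gives the pose at the moment of the call.
- r.finish_job(): hands the job in; it is judged then, once.
The state is a dict: "time_s": time; "joints": joint angles; "joint_velocities": joint speeds; "effort": joint torques, N m; "tcp_pos": TCP position; "ee_rot": TCP orientation; "wrist_force": force on the tool from outside, world axes, zero at the start; "moment": the same for the moment, N m; "gripper_width": opening from 0.0 (shut) to 1.0 (fully open); "gripper_force": force on a finger pad.
Only numpy, scipy, OpenCV 4.12 (cv2) and the standard library are available. Lean on these libraries where they do the work, as an engineer would, in place of code of your own. Each camera call takes 0.05 s, during which the arm holds its last target. There are 200 camera calls.

## Working session

There is one attempt and no reset: what is moved stays moved. The work goes in short steps, Python scripts to look and compute and a tool call to move; the robot and the scene stay as the last step left them, time stands still between calls to the robot, and variables do not carry over. Pictures are saved under pics/ and viewed, at most 10 in all, crops included, and the job is handed in when it is done.

Besides the shell and the picture viewer there is one more tool, called after "Emit:" by a JSON object that holds its "api" and its "payload", one argument or row to a line. drive_tool: Moves the arm, as the interface text tells. Its arguments: {"type":"object","properties":{"steps":{"type":"array"}},"required":["steps"]}

```bash
mkdir -p pics; ls
python3 - <<'E'
from station import r
import cv2,numpy as np
np.set_printoptions(precision=4,suppress=True)
s=r.sense();print(s['time_s'],s['tcp_pos'],s['ee_rot'],s['gripper_width'])
for n in ("scene","top"):
    cv2.imwrite(f"pics/{n}0.png",r.capture(n));p=r.camera_params(n);print(n,p)
E
```

```text
pics
0.0 [0.1385 0.6089 0.2405] [[ 0.975  -0.2221 -0.0004]
 [-0.2221 -0.975  -0.0021]
 [ 0.0001  0.0022 -1.    ]] 1.0012239131919414
scene {'camera_matrix': array([[427.3035,   0.    , 259.0989],
       [  0.    , 427.3035, 195.6546],
       [  0.    ,   0.    ,   1.    ]]), 'k1': 0.001740772709979309, 'extrinsics': array([[ 0.8747, -0.484 ,  0.0271, -0.4306],
       [-0.1744, -0.3664, -0.914 ,  0.1423],
       [ 0.4523,  0.7947, -0.4049,  1.228 ],
       [ 0.    ,  0.    ,  0.    ,  1.    ]])}
top {'camera_matrix': array([[479.2303,   0.    , 258.2616],
       [  0.    , 479.2303, 191.0738],
       [  0.    ,   0.    ,   1.    ]]), 'k1': -0.20840372469102886, 'extrinsics': array([[-0.2803, -0.9599, -0.0023,  0.1745],
       [-0.9223,  0.2699, -0.2766,  0.4892],
       [ 0.2661, -0.0754, -0.961 ,  1.491 ],
       [ 0.    ,  0.    ,  0.    ,  1.    ]])}
```

View pics/scene0.png

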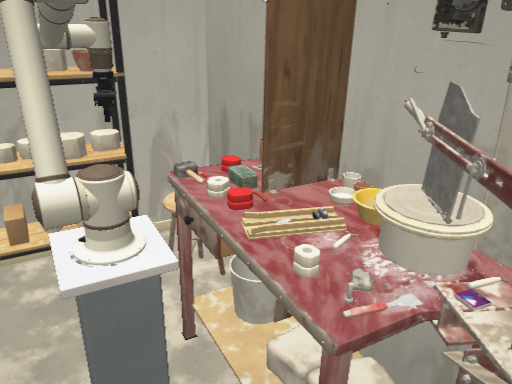

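View pics/top0.png

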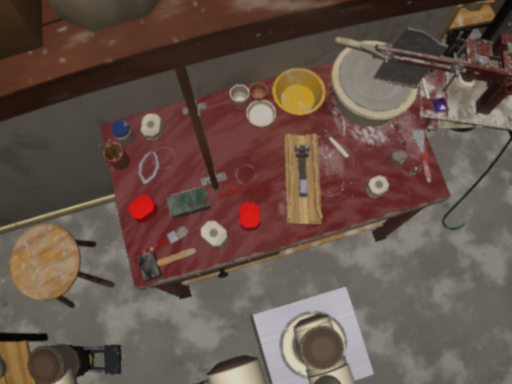

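The scene view shows a wooden cradle at about (295,222) and off-white moulds at about (217,187) and (306,260). In the top view the moulds are at (213,233) and (377,186), with something whitish at (151,125). Red look-alikes are at (250,215) and (143,207), and the cradle is at (303,180). Next I'll measure the sizes and view an enlarged crop.

```bash
cat > h.py <<'E'
import cv2,numpy as np
np.set_printoptions(precision=4,suppress=True)
def ray(p,uv):
    K=p['camera_matrix'];k=p['k1'];E=p['extrinsics']
    d=(np.atleast_2d(uv).astype(float)-K[:2,2])/K[0,0];q=d.copy()
    for _ in range(20): q=d/(1+k*(q**2).sum(1,keepdims=True))
    R,t=E[:3,:3],E[:3,3]
    return -R.T@t,np.c_[q,np.ones(len(q))]@R
def plane(p,uv,z):
    o,d=ray(p,uv);return o+d*((z-o[2])/d[:,2:])
def proj(p,X):
    K=p['camera_matrix'];E=p['extrinsics'];c=np.atleast_2d(X)@E[:3,:3].T+E[:3,3];q=c[:,:2]/c[:,2:]
    return q*(1+p['k1']*(q**2).sum(1,keepdims=True))*K[0,0]+K[:2,2]
E
python3 - <<'E'
from h import *
from station import r
p=r.camera_params('top');im=cv2.imread('pics/top0.png')
hsv=cv2.cvtColor(im,cv2.COLOR_BGR2HSV)
for n,uv in dict(A=(213,233),B=(377,186),C=(151,125)).items():
    x,y=uv;m=((hsv[...,1]<70)&(hsv[...,2]>130)).astype(np.uint8);w=np.zeros_like(m);w[y-20:y+20,x-20:x+20]=1;m*=w
    cs,_=cv2.findContours(m,cv2.RETR_EXTERNAL,cv2.CHAIN_APPROX_NONE);c=max(cs,key=cv2.contourArea)
    for z in(.057,.065):
        P=plane(p,c[:,0],z)[:,:2].astype(np.float32);print(n,z,cv2.minAreaRect(P),cv2.contourArea(c))
print(plane(p,[(303,135),(303,223),(303,180)],.03))
t=[cv2.resize(im[y0:y0+66,x0:x0+88],None,fx=4.5,fy=4.5,interpolation=cv2.INTER_CUBIC) for x0,y0 in((170,200),(333,153))]
c=cv2.resize(im[125:230,265:340],None,fx=5,fy=5,interpolation=cv2.INTER_CUBIC)
t=np.vstack(t);c=cv2.copyMakeBorder(c,0,t.shape[0]-c.shape[0],0,0,0);cv2.imwrite('pics/crop1.png',np.hstack([t,c]))
E
```

```text
A 0.057 ((0.42960047721862793, 0.20744116604328156), (0.08420254290103912, 0.06774518638849258), 34.3973274230957) 446.5
A 0.065 ((0.4278736412525177, 0.20712634921073914), (0.08375692367553711, 0.06738664954900742), 34.39734649658203) 446.5
B 0.057 ((0.4320061504840851, -0.3624253273010254), (0.058630213141441345, 0.0649367943406105), 6.276520729064941) 256.5
B 0.065 ((0.4302666187286377, -0.35972413420677185), (0.05831989273428917, 0.0645931214094162), 6.276518821716309) 256.5
C 0.057 ((0.8593236207962036, 0.3222990036010742), (0.06557461619377136, 0.08047863095998764), 70.08401489257812) 324.5
C 0.065 ((0.8553224802017212, 0.3213762938976288), (0.06522758305072784, 0.08005267381668091), 70.0840072631836) 324.5
[[ 0.6803 -0.1788  0.03  ]
 [ 0.3833 -0.0833  0.03  ]
 [ 0.5243 -0.1284  0.03  ]]
```

View pics/crop1.png

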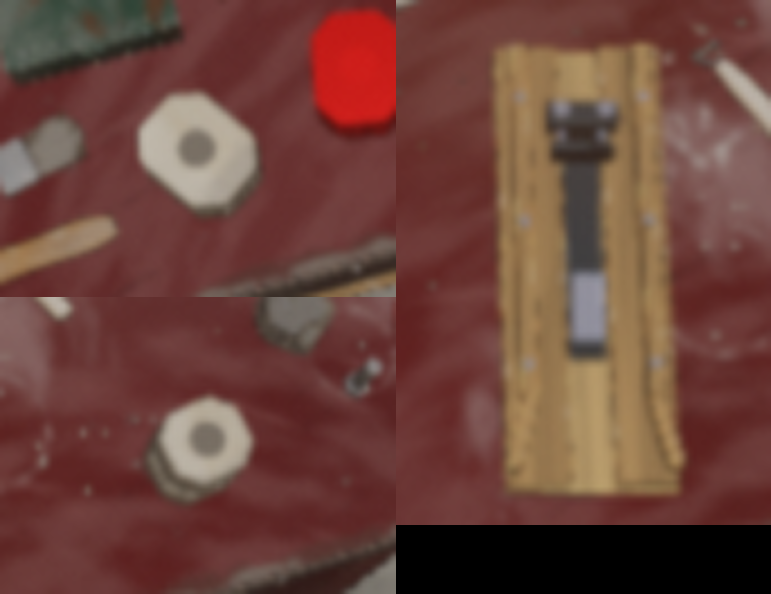

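The crop's upper-left shows mould A at top-view pixel (213,233): 84x68 mm, a match for the long mould. Lower-left shows B at (377,186): taller and about 60x65 mm, so it is the tall one. C at (151,125) is about 0.92 m out, so it is decor. The red ones are decoys. The cradle's flared mouth is at the bottom, nearer the robot. Next I'll measure the cradle and the hanging panel, which is an obstacle.

Run:
```python
from h import *
from station import r
p=r.camera_params('top');ps=r.camera_params('scene');im=cv2.imread('pics/top0.png')
hsv=cv2.cvtColor(im,cv2.COLOR_BGR2HSV)
print('A,B,C in scene',proj(ps,[[.43,.207,.03],[.43,-.36,.03],[.857,.32,.03]]))
print('panel: top px z=0/0.3',plane(p,[(213,187),(207,187)],0),'scene px z=0',plane(ps,[(263,188),(355,180),(327,178)],0))
m=((hsv[...,0]>10)&(hsv[...,0]<28)&(hsv[...,1]>60)&(hsv[...,2]>90)).astype(np.uint8)
m[:,:275]=0;m[:,330:]=0;m[:128]=0;m[228:]=0
m=cv2.morphologyEx(m,cv2.MORPH_CLOSE,np.ones((9,9)))
c=max(cv2.findContours(m,0,1)[0],key=cv2.contourArea)
for z in(.018,.038): print(z,cv2.minAreaRect(plane(p,c[:,0],z)[:,:2].astype(np.float32)))
a=lambda u,v:(265+(u-396)/5,125+v/5)
print('rail corners/mouth',plane(p,[a(497,47),a(657,47),a(507,490),a(680,465),a(678,492)],.038))
```

```text
A,B,C in scene [[217.3543 185.8956]
 [304.9341 260.9543]
 [297.0389 160.7236]]
panel: top px z=0/0.3 [[0.5951 0.1694 0.    ]
 [0.6009 0.1892 0.    ]] scene px z=0 [[0.6086 0.1791 0.    ]
 [0.9915 0.0912 0.    ]
 [0.8999 0.1585 0.    ]]
0.018 ((0.5387327671051025, -0.1324261575937271), (0.12038678675889969, 0.3223845958709717), 74.4034652709961)
0.038 ((0.5331166982650757, -0.12880964577198029), (0.11883397400379181, 0.31822630763053894), 74.40348052978516)
rail corners/mouth [[ 0.6965 -0.1186  0.038 ]
 [ 0.6658 -0.2252  0.038 ]
 [ 0.3965 -0.0325  0.038 ]
 [ 0.3803 -0.1467  0.038 ]
 [ 0.3634 -0.1397  0.038 ]]
```

Emit:
{"api": "drive_tool", "payload": {
  "steps": [0, 0, 0, 0.0287, 0.0252, 0, 1, 0, 0, 0, 0.0287, 0.0252, 0, 1, 0, 0, 0, 0.0287, 0.0252, 0, 1, 0, 0, 0, 0.0287, 0.0252, 0, 1, 0, 0, 0, 0.0287, 0.0252, 0, 1, 0, 0, 0, 0.0287, 0.0252, 0, 1, 0, 0, 0, 0.0287, 0.0252, 0, 1, 0, 0, 0, 0.0287, 0.0252, 0, 1, 0, 0, 0, 0.0287, 0.0252, 0, 1, 0, 0, 0, 0.0287, 0.0252, 0, 1]
}}

```text
time_s: 0.93
tcp_pos: [0.3631, 0.2981, 0.2414]
ee_rot: [[0.975, -0.221, -0.0], [-0.221, -0.975, -0.0], [-0.0, 0.0, -1.0]]
wrist_force: [-0.0, 1.3, -0.8]
gripper_width: 0.998
gripper_force: 0.0
```

Emit:
{"api": "drive_tool", "payload": {
  "steps": [0, 0, 0, 0.0287, 0.0252, 0, 1, 0, 0, 0, 0.0287, 0.0252, 0, 1, 0, 0, 0, 0.0287, 0.0252, 0, 1, 0, 0, -0.118, 0, 0, 0, 1, 0, 0, -0.118, 0, 0, 0, 1, 0, 0, -0.118, 0, 0, 0, 1, 0, 0, -0.118, 0, 0, 0, 1, 0, 0, -0.118, 0, 0, 0, 1, 0, 0, -0.118, 0, 0, 0, 1, 0, 0, -0.116, 0, 0, 0, 1]
}}

```text
time_s: 1.77
tcp_pos: [0.4295, 0.2069, 0.2411]
ee_rot: [[0.822, 0.569, -0.001], [0.569, -0.822, -0.001], [-0.001, -0.0, -1.0]]
wrist_force: [0.1, -0.2, -1.0]
gripper_width: 1.001
gripper_force: 0.0
```

Run:
```python
from h import *
from station import r
p=r.camera_params('wrist');s=r.sense();im=r.capture('wrist');cv2.imwrite('pics/w1.png',im)
print(s['time_s'],s['tcp_pos'],s['ee_rot'],s['wrist_force'],s['joints']);np.save('w1.npy',p,allow_pickle=True);print(p)
print(proj(p,[[.43,.207,.057]]))
```

```text
1.7667 [0.4295 0.2069 0.2411] [[ 0.8221  0.5694 -0.0009]
 [ 0.5694 -0.8221 -0.0005]
 [-0.001  -0.0001 -1.    ]] [ 0.0741 -0.1511 -1.022 ] [ 45.2987   7.5203 -19.5582  -0.0162 -62.9776  79.4159]
{'camera_matrix': array([[265.7307,   0.    , 256.2717],
       [  0.    , 265.7307, 194.5632],
       [  0.    ,   0.    ,   1.    ]]), 'k1': -0.06368799613846038, 'extrinsics': array([[ 0.57  , -0.8217, -0.001 , -0.074 ],
       [-0.7877, -0.5468,  0.2837,  0.4184],
       [-0.2337, -0.1609, -0.9589,  0.5253],
       [ 0.    ,  0.    ,  0.    ,  1.    ]])}
[[256.9819 180.8557]]
```

View pics/w1.png

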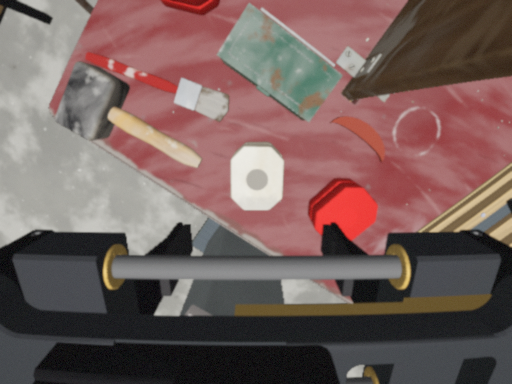

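The wrist view shows mould A at (257,178) with its long axis vertical, in line with the tool. A red look-alike is nearby at (343,208), so I'll check its clearance.

Run:
```python
from h import *
p=np.load('w1.npy',allow_pickle=True).item();im=cv2.imread('pics/w1.png')
hsv=cv2.cvtColor(im,cv2.COLOR_BGR2HSV)
yaw=np.arctan2(.5694,.8221);T=np.array([.4295,.2069]);tx=np.array([.8221,.5694]);ty=np.array([.5694,-.8221])
def big(m,x,y,h):
    w=np.zeros_like(m);w[y-h:y+h,x-h:x+h]=1
    return max(cv2.findContours(m*w,0,1)[0],key=cv2.contourArea)[:,0]
for th in(150,180,200):
    c=big(((hsv[...,2]>th)&(hsv[...,1]<60)).astype(np.uint8),257,178,42)
    P=plane(p,c,.057)[:,:2];q=cv2.minAreaRect(P.astype(np.float32))
    print(th,q,'tool',((np.array(q[0])-T)@tx,(np.array(q[0])-T)@ty))
c=big(((abs(hsv[...,2].astype(int)-140)<40)&(hsv[...,1]<80)).astype(np.uint8),257,180,14);
P=plane(p,[c.min(0)/2+c.max(0)/2],.057)[0,:2];print('hole',c.min(0),c.max(0),P,(P-T)@tx,(P-T)@ty)
c=big(((hsv[...,1]>200)&((hsv[...,0]<5)|(hsv[...,0]>175))&(hsv[...,2]>200)).astype(np.uint8),343,208,40)
P=plane(p,c,.06)[:,:2]-T;print('red tool x',(P@tx).min(),(P@tx).max(),'y',(P@ty).min(),(P@ty).max())
```

```text
150 ((0.43194931745529175, 0.20892247557640076), (0.08471129089593887, 0.06738599389791489), 33.18366622924805) tool (np.float64(0.0031651814731979426), np.float64(-0.00026803581231593654))
180 ((0.4313192367553711, 0.20896679162979126), (0.08333153277635574, 0.06702382862567902), 33.802608489990234) tool (np.float64(0.0026724256905937254), np.float64(-0.0006632359903430893))
200 ((0.43168118596076965, 0.20878952741622925), (0.08109945058822632, 0.0650884211063385), 33.625404357910156) tool (np.float64(0.0028690498891496717), np.float64(-0.0003114132028198197))Traceback (most recent call last):
  File "<stdin>", line 12, in <module>
  File "<stdin>", line 7, in big
ValueError: max() iterable argument is empty
```

Emit:
{"api": "drive_tool", "payload": {
  "steps": [0, 0, 0.02, 0.003, 0, 0.03, 1, 0, 0, 0, 0, 0, 0.035, 1, 0, 0, 0, 0, 0, 0.035, 1, 0, 0, 0, 0, 0, 0.035, 1, 0, 0, 0, 0, 0, 0.03, 1, 0, 0, 0, 0, 0, 0.02, 1, 0, 0, 0, 0, 0, 0.01, 1, 0, 0, 0, 0, 0, 0, 1]
}}

```text
time_s: 2.48
tcp_pos: [0.4307, 0.2074, 0.0438]
ee_rot: [[0.838, 0.546, -0.005], [0.546, -0.838, -0.005], [-0.007, 0.001, -1.0]]
wrist_force: [-0.4, 0.2, 0.5]
gripper_width: 1.001
gripper_force: 0.0
```

Emit:
{"api": "drive_tool", "payload": {
  "steps": [0, 0, 0, 0, 0, 0, 0.6, 0, 0, 0, 0, 0, 0, 0.6, 0, 0, 0, 0, 0, 0, 0.6, 0, 0, 0, 0, 0, 0, 0.6, 0, 0, 0, 0, 0, 0, 0.6, 0, 0, 0, 0, 0, 0, 0.6, 0, 0, 0, 0, 0, 0, 0.6, 0, 0, 0, 0, 0, 0, 0.6]
}}

```text
time_s: 3.15
tcp_pos: [0.4328, 0.2092, 0.0476]
ee_rot: [[0.836, 0.548, 0.002], [0.548, -0.836, 0.001], [0.002, -0.0, -1.0]]
wrist_force: [-0.8, -0.6, 6.6]
gripper_width: 0.762
gripper_force: 29.9
```

Emit:
{"api": "drive_tool", "payload": {
  "steps": [0, 0, 0, 0, 0, -0.01, 0.6, 0, 0, 0, 0, 0, -0.02, 0.6, 0, 0, 0, 0, 0, -0.03, 0.6, 0, 0, 0, 0, 0, -0.03, 0.6, 0, 0, 0, 0, 0, -0.03, 0.6, 0, 0, 0, 0, 0, -0.03, 0.6, 0, 0, 0, -0.025, 0.028, 0, 0.6, 0, 0, 0, -0.025, 0.028, 0, 0.6, 0, 0, 0, -0.025, 0.028, 0, 0.6, 0, 0, 0, -0.025, 0.028, 0, 0.6]
}}

```text
time_s: 3.98
tcp_pos: [0.4081, 0.0588, 0.1956]
ee_rot: [[0.836, 0.548, -0.002], [0.548, -0.836, 0.0], [-0.002, -0.001, -1.0]]
wrist_force: [0.3, 0.8, -4.6]
gripper_width: 0.76
gripper_force: 30.0
```

Emit:
{"api": "drive_tool", "payload": {
  "steps": [0, 0, 0, -0.025, 0.028, 0, 0.6, 0, 0, 0, -0.025, 0.028, 0, 0.6, 0, 0, 0, -0.025, 0.028, 0, 0.6, 0, 0, 0.121, -0.025, 0.028, 0, 0.6, 0, 0, 0.121, 0, 0, 0, 0.6, 0, 0, 0.121, 0, 0, 0, 0.6, 0, 0, 0.121, 0, 0, 0, 0.6, 0, 0, 0.121, 0, 0, 0, 0.6, 0, 0, 0.121, 0, 0, 0, 0.6, 0, 0, 0.121, 0, 0, 0, 0.6]
}}

```text
time_s: 4.82
tcp_pos: [0.3864, -0.0881, 0.1955]
ee_rot: [[0.963, -0.271, -0.002], [-0.271, -0.963, 0.001], [-0.003, -0.0, -1.0]]
wrist_force: [-0.8, 0.1, -3.3]
gripper_width: 0.763
gripper_force: 29.9
```

Emit:
{"api": "drive_tool", "payload": {
  "steps": [0, 0, 0, 0, 0, 0, 0.6, 0, 0, 0, 0, 0, 0, 0.6, 0, 0, 0, 0, 0, 0, 0.6]
}}

```text
time_s: 5.07
tcp_pos: [0.3872, -0.0881, 0.1961]
ee_rot: [[0.965, -0.261, -0.001], [-0.261, -0.965, 0.0], [-0.001, 0.0, -1.0]]
wrist_force: [-0.6, -0.8, -3.0]
gripper_width: 0.76
gripper_force: 30.0
```

Run:
```python
from h import *
from station import r
p=r.camera_params('wrist');s=r.sense();im=r.capture('wrist');cv2.imwrite('pics/w2.png',im);np.save('w2.npy',p,allow_pickle=True)
print(s['time_s'],s['tcp_pos'],s['ee_rot'],s['wrist_force'],s['joints'],s['gripper_width'])
```

```text
5.0667 [ 0.3872 -0.0881  0.1961] [[ 0.9652 -0.2614 -0.0011]
 [-0.2614 -0.9652  0.0003]
 [-0.0012  0.0001 -1.    ]] [-0.5849 -0.7749 -3.0213] [ 10.8956   1.8447 -33.0996  -0.0324 -55.1172  63.9694] 0.7603805930948476
```

View pics/w2.png

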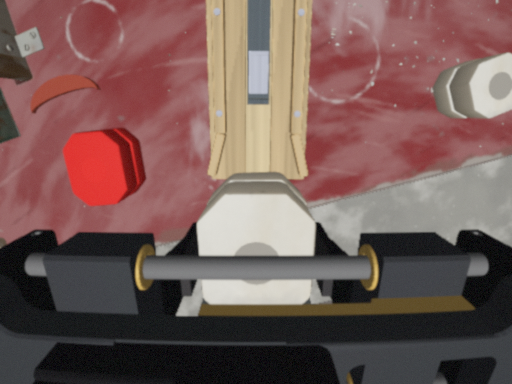

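The wrist view shows the cradle straight ahead: rails at columns 208–311, mouth edge at row 180. The held mould is centred at (256,240), square in the fingers. Now I'll fit the axis.

Run:
```python
from h import *
p=np.load('w2.npy',allow_pickle=True).item();im=cv2.imread('pics/w2.png')
hsv=cv2.cvtColor(im,cv2.COLOR_BGR2HSV)
m=((hsv[...,0]>10)&(hsv[...,0]<28)&(hsv[...,1]>50)&(hsv[...,2]>110))
L=[];R=[]
for v in range(4,125,3):
    c=np.where(m[v,180:340])[0]+180; L.append((c.min()-.5,v));R.append((c.max()+.5,v))
PL=plane(p,L,.038)[:,:2];PR=plane(p,R,.038)[:,:2]
f=lambda P:np.polyfit(P[:,0],P[:,1],1)
a,b=f(PL),f(PR);print('res',np.std(PL[:,1]-np.polyval(a,PL[:,0])),np.std(PR[:,1]-np.polyval(b,PR[:,0])))
k=(a[0]+b[0])/2;print('yaw',np.degrees(np.arctan([a[0],b[0],k])))
x=.5;d=np.array([1,k])/np.hypot(1,k);n=np.array([-d[1],d[0]])
pt=np.array([x,(np.polyval(a,x)+np.polyval(b,x))/2]);print('width',(np.polyval(a,x)-np.polyval(b,x))*d[0])
# mouth end row
vs=[np.where(m[150:200,u])[0].max()+150.5 for u in range(225,295,5)];print(vs)
for z in(.018,.0,.038):
    M=plane(p,[(u,v) for u,v in zip(range(225,295,5),vs)],z)[:,:2];s=np.median((M-pt)@d);print(z,'origin if mouth x=-.149:',pt+d*(s+.149))
T=np.array([.3872,-.0881]);print('d',d,'tcp lateral',(T-pt)@n)
# mould in hand: top at z=tcp+.0095
c=((hsv[...,2]>190)&(hsv[...,1]<60));rows=[215,225,235]
for v in rows:
    q=np.where(c[v,180:340])[0]+180;W=plane(p,[(q.min(),v),(q.max(),v)],.1961+.0095)[:,:2];print((W-T)@np.array([-.2614,-.9652]),q.min(),q.max())
```

```text
res 0.00032346085216197566 0.0003256001883735664
yaw [-15.492  -15.4445 -15.4682]
width 0.10749627553533293
[np.float64(178.5), np.float64(176.5), np.float64(173.5), np.float64(173.5), np.float64(173.5), np.float64(172.5), np.float64(172.5), np.float64(172.5), np.float64(172.5), np.float64(172.5), np.float64(172.5), np.float64(173.5), np.float64(177.5), np.float64(179.5)]
0.018 origin if mouth x=-.149: [ 0.5407 -0.13  ]
0.0 origin if mouth x=-.149: [ 0.537 -0.129]
0.038 origin if mouth x=-.149: [ 0.5448 -0.1312]
d [ 0.9638 -0.2667] tcp lateral -0.0005308314983259663
[-0.0299  0.0259] 204 307
[-0.0341  0.03  ] 197 314
[-0.0339  0.0299] 198 313
```

Emit:
{"api": "drive_tool", "payload": {
  "steps": [0, 0, 0.006, 0.021, 0.001, 0, 0.6, 0, 0, 0, 0.02, 0, 0, 0.6, 0, 0, 0, 0, 0, 0.03, 0.6, 0, 0, 0, 0, 0, 0.03, 0.6, 0, 0, 0, 0, 0, 0.03, 0.6, 0, 0, 0, 0, 0, 0.02, 0.6, 0, 0, 0, 0, 0, 0.01, 0.6, 0, 0, 0, 0, 0, 0.005, 0.6, 0, 0, 0, 0, 0, 0, 0.6, 0, 0, 0, 0, 0, 0, 0.6]
}}

```text
time_s: 5.95
tcp_pos: [0.4277, -0.1, 0.072]
ee_rot: [[0.963, -0.268, 0.001], [-0.268, -0.963, -0.0], [0.001, -0.0, -1.0]]
wrist_force: [0.9, -0.2, -3.8]
gripper_width: 0.76
gripper_force: 30.0
```

Emit:
{"api": "drive_tool", "payload": {
  "steps": [0, 0, 0, 0, 0, 0.002, 0.6, 0, 0, 0, 0, 0, 0.001, 0.6, 0, 0, 0, 0, 0, 0, 0.6, 0, 0, 0, 0, 0, 0, 0.6]
}}

```text
time_s: 6.28
tcp_pos: [0.4273, -0.1, 0.069]
ee_rot: [[0.963, -0.269, 0.001], [-0.269, -0.963, 0.0], [0.001, -0.0, -1.0]]
wrist_force: [0.2, 0.1, -3.9]
gripper_width: 0.758
gripper_force: 30.0
```

Run:
```python
from h import *
from station import r
p=r.camera_params('wrist');s=r.sense();im=r.capture('wrist');cv2.imwrite('pics/w3.png',im);np.save('w3.npy',p,allow_pickle=True)
print(s['time_s'],s['tcp_pos'],s['wrist_force'],s['moment'])
```

```text
6.2833 [ 0.4273 -0.1     0.069 ] [ 0.1601  0.0853 -3.875 ] [ 0.0163 -0.0325  0.0149]
```

View pics/w3.png

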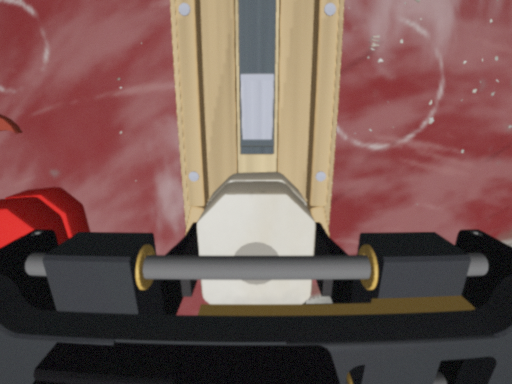

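The mould is in the mouth, centred on the lane: catch column 257, mould column 257. Its front edge at row 175 is short of the catch hinge at row 153. Now lowering to contact.

Emit:
{"api": "drive_tool", "payload": {
  "steps": [0, 0, 0, 0, 0, 0.001, 0.6, 0, 0, 0, 0, 0, 0.001, 0.6, 0, 0, 0, 0, 0, 0.001, 0.6, 0, 0, 0, 0, 0, 0, 0.6, 0, 0, 0, 0, 0, 0, 0.6]
}}

```text
time_s: 6.75
tcp_pos: [0.427, -0.1, 0.0656]
ee_rot: [[0.963, -0.269, -0.0], [-0.269, -0.963, -0.0], [-0.0, 0.0, -1.0]]
wrist_force: [-0.3, 0.8, -0.6]
gripper_width: 0.76
gripper_force: 29.9
```

Emit:
{"api": "drive_tool", "payload": {
  "steps": [0, 0, 0, 0, 0, 0, 0.6, 0, 0, 0, 0, 0, 0, 0.6, 0, 0, 0, 0.005, 0, 0, 0.6, 0, 0, 0, 0.006, 0, 0, 0.6, 0, 0, 0, 0.006, 0, 0, 0.6, 0, 0, 0, 0.006, 0, 0, 0.6, 0, 0, 0, 0.006, 0, 0, 0.6, 0, 0, 0, 0.006, 0, 0, 0.6, 0, 0, 0, 0.005, 0, 0, 0.6, 0, 0, 0, 0, 0, 0, 0.6]
}}

```text
time_s: 7.58
tcp_pos: [0.4619, -0.1106, 0.0656]
ee_rot: [[0.963, -0.27, -0.007], [-0.27, -0.963, 0.0], [-0.007, 0.001, -1.0]]
wrist_force: [1.7, 0.0, -5.1]
gripper_width: 0.758
gripper_force: 30.0
```

Emit:
{"api": "drive_tool", "payload": {
  "steps": [0, 0, 0, 0.005, 0, 0, 0.6, 0, 0, 0, 0.005, 0, 0, 0.6, 0, 0, 0, 0.005, 0, 0, 0.6, 0, 0, 0, 0.005, 0, 0, 0.6, 0, 0, 0, 0.005, 0, 0, 0.6, 0, 0, 0, 0.005, 0, 0, 0.6, 0, 0, 0, 0, 0, 0, 0.6, 0, 0, 0, 0, 0, 0, 0.6]
}}

```text
time_s: 8.25
tcp_pos: [0.4959, -0.119, 0.0657]
ee_rot: [[0.963, -0.269, 0.003], [-0.269, -0.963, -0.0], [0.003, -0.001, -1.0]]
wrist_force: [1.1, -0.2, -2.8]
gripper_width: 0.756
gripper_force: 30.0
```

Emit:
{"api": "drive_tool", "payload": {
  "steps": [0, 0, 0, 0.005, 0, 0, 0.6, 0, 0, 0, 0.005, 0, 0, 0.6, 0, 0, 0, 0.005, 0, 0, 0.6, 0, 0, 0, 0.005, 0, 0, 0.6, 0, 0, 0, 0.004, 0, 0, 0.6, 0, 0, 0, 0.003, 0, 0, 0.6, 0, 0, 0, 0, 0, 0, 0.6, 0, 0, 0, 0, 0, 0, 0.6, 0, 0, 0, 0, 0, 0, 0.6]
}}

```text
time_s: 9.0
tcp_pos: [0.5211, -0.1262, 0.0658]
ee_rot: [[0.963, -0.269, 0.002], [-0.269, -0.963, -0.0], [0.002, -0.0, -1.0]]
wrist_force: [0.9, -1.8, -2.7]
gripper_width: 0.756
gripper_force: 30.0
```

Run:
```python
from h import *
from station import r
s=r.sense();im=r.capture('wrist');cv2.imwrite('pics/w4.png',im)
print(s['time_s'],s['tcp_pos'],s['wrist_force'],s['moment'])
```

```text
9.0 [ 0.5211 -0.1262  0.0658] [ 0.8971 -1.8477 -2.7084] [-0.2635 -0.3292 -0.0308]
```

View pics/w4.png

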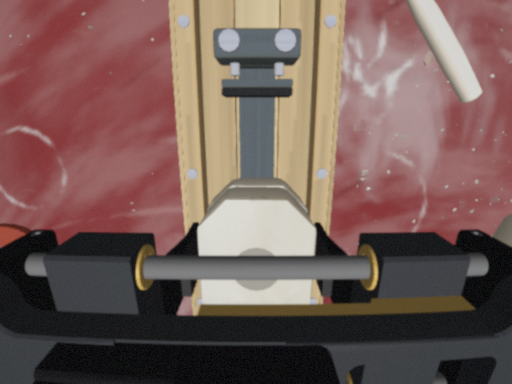

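The view shows the buffer's face at row 95 (columns 223–292), with the mould's front edge around row 180. Now for the remaining distance.

Run:
```python
from h import *
from station import r
p=r.camera_params('wrist');T=np.array([.5211,-.1262]);d=np.array([.963,-.269])
for z in(.02,.028,.036): print(z,(plane(p,[(257,95),(257,79)],z)[:,:2]-T)@d-.0425)
for z,v in((.018,179),(.047,181),(.075,188)): print('front',z,(plane(p,[(257,v)],z)[:,:2]-T)@d)
```

```text
0.02 [0.05   0.0602]
0.028 [0.0494 0.0592]
0.036 [0.0488 0.0582]
front 0.018 [0.0337]
front 0.047 [0.0391]
front 0.075 [0.042]
```

Emit:
{"api": "drive_tool", "payload": {
  "steps": [0, 0, 0, 0.004, 0, 0, 0.6, 0, 0, 0, 0.005, 0, 0, 0.6, 0, 0, 0, 0.005, 0, 0, 0.6, 0, 0, 0, 0.005, 0, 0, 0.6, 0, 0, 0, 0.005, 0, 0, 0.6, 0, 0, 0, 0.005, 0, 0, 0.6, 0, 0, 0, 0.004, 0, 0, 0.6, 0, 0, 0, 0.002, 0, 0, 0.6, 0, 0, 0, 0, 0, 0, 0.6, 0, 0, 0, 0, 0, 0, 0.6]
}}

```text
time_s: 9.88
tcp_pos: [0.5548, -0.1357, 0.0657]
ee_rot: [[0.963, -0.269, 0.001], [-0.269, -0.963, -0.0], [0.001, -0.0, -1.0]]
wrist_force: [0.6, -0.8, -2.2]
gripper_width: 0.757
gripper_force: 30.0
```

Emit:
{"api": "drive_tool", "payload": {
  "steps": [0, 0, 0, 0.002, 0, 0, 0.6, 0, 0, 0, 0.002, 0, 0, 0.6, 0, 0, 0, 0.002, 0, 0, 0.6, 0, 0, 0, 0, 0, 0, 0.6, 0, 0, 0, 0, 0, 0, 0.6]
}}

```text
time_s: 10.3
tcp_pos: [0.5602, -0.1372, 0.0656]
ee_rot: [[0.963, -0.269, 0.0], [-0.269, -0.963, -0.0], [0.0, -0.0, -1.0]]
wrist_force: [0.0, 0.8, -2.5]
gripper_width: 0.756
gripper_force: 30.0
```

Emit:
{"api": "drive_tool", "payload": {
  "steps": [0, 0, 0, 0.001, 0, 0, 0.6, 0, 0, 0, 0.001, 0, 0, 0.6, 0, 0, 0, 0.001, 0, 0, 0.6, 0, 0, 0, 0, 0, 0, 0.6, 0, 0, 0, 0, 0, 0, 0.6]
}}

```text
time_s: 10.72
tcp_pos: [0.5629, -0.138, 0.0655]
ee_rot: [[0.963, -0.269, 0.0], [-0.269, -0.963, -0.0], [0.0, -0.0, -1.0]]
wrist_force: [-0.7, -0.8, -3.5]
gripper_width: 0.755
gripper_force: 30.0
```

Emit:
{"api": "drive_tool", "payload": {
  "steps": [0, 0, 0, 0.001, 0, 0, 0.6, 0, 0, 0, 0.001, 0, 0, 0.6, 0, 0, 0, 0, 0, 0, 0.6, 0, 0, 0, 0, 0, 0, 0.6]
}}

```text
time_s: 11.05
tcp_pos: [0.5649, -0.1386, 0.0656]
ee_rot: [[0.963, -0.269, 0.0], [-0.269, -0.963, -0.0], [0.0, -0.0, -1.0]]
wrist_force: [-0.2, -0.4, -3.0]
gripper_width: 0.756
gripper_force: 30.0
```

Emit:
{"api": "drive_tool", "payload": {
  "steps": [0, 0, 0, 0.001, 0, 0, 0.6, 0, 0, 0, 0.001, 0, 0, 0.6, 0, 0, 0, 0, 0, 0, 0.6, 0, 0, 0, 0, 0, 0, 0.6]
}}

```text
time_s: 11.38
tcp_pos: [0.5668, -0.1391, 0.0656]
ee_rot: [[0.963, -0.269, 0.0], [-0.269, -0.963, -0.0], [0.0, -0.0, -1.0]]
wrist_force: [-0.0, -0.2, -2.6]
gripper_width: 0.756
gripper_force: 30.0
```

Run:
```python
from h import *
from station import r
s=r.sense();im=r.capture('wrist');cv2.imwrite('pics/w5.png',cv2.resize(im[90:220,170:350],None,fx=4,fy=4,interpolation=cv2.INTER_CUBIC))
print(s['time_s'],s['tcp_pos'],s['wrist_force'],s['moment'])
```

```text
11.3833 [ 0.5668 -0.1391  0.0656] [-0.0421 -0.1784 -2.5981] [0.0439 0.1367 0.0243]
```

View pics/w5.png

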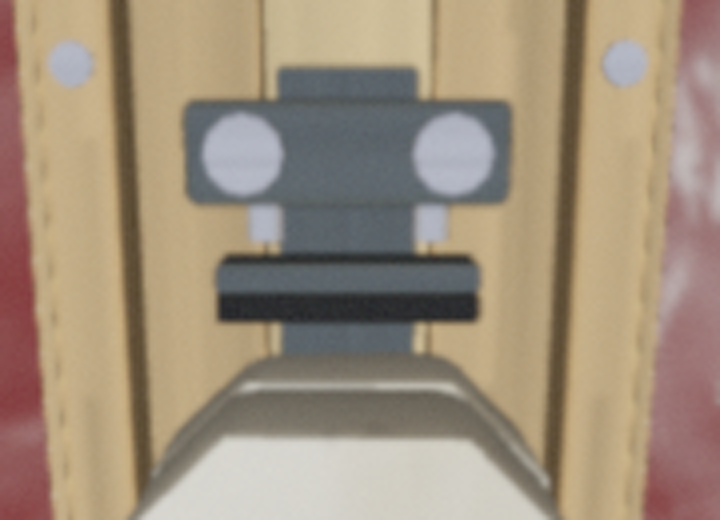

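The crop shows the mould's front edge at (348,355) and the buffer's lower edge at (348,320), a gap of about 5 mm. I'll continue in fine steps.

Emit:
{"api": "drive_tool", "payload": {
  "steps": [0, 0, 0, 0.001, 0, 0, 0.6, 0, 0, 0, 0.001, 0, 0, 0.6, 0, 0, 0, 0, 0, 0, 0.6, 0, 0, 0, 0, 0, 0, 0.6]
}}

```text
time_s: 11.77
tcp_pos: [0.5688, -0.1397, 0.0655]
ee_rot: [[0.963, -0.269, 0.0], [-0.269, -0.963, -0.0], [0.0, -0.0, -1.0]]
wrist_force: [0.6, 0.7, -2.3]
gripper_width: 0.757
gripper_force: 30.0
```

Emit:
{"api": "drive_tool", "payload": {
  "steps": [0, 0, 0, 0.001, 0, 0, 0.6, 0, 0, 0, 0.001, 0, 0, 0.6, 0, 0, 0, 0, 0, 0, 0.6, 0, 0, 0, 0, 0, 0, 0.6]
}}

```text
time_s: 12.1
tcp_pos: [0.5707, -0.1402, 0.0656]
ee_rot: [[0.963, -0.269, 0.0], [-0.269, -0.963, -0.0], [0.0, 0.0, -1.0]]
wrist_force: [-0.3, -0.9, -2.4]
gripper_width: 0.757
gripper_force: 30.0
```

Emit:
{"api": "drive_tool", "payload": {
  "steps": [0, 0, 0, 0.001, 0, 0, 0.6, 0, 0, 0, 0.001, 0, 0, 0.6, 0, 0, 0, 0, 0, 0, 0.6, 0, 0, 0, 0, 0, 0, 0.6]
}}

```text
time_s: 12.43
tcp_pos: [0.5729, -0.1407, 0.0657]
ee_rot: [[0.963, -0.269, 0.001], [-0.269, -0.963, -0.0], [0.001, -0.0, -1.0]]
wrist_force: [0.9, -1.0, -3.0]
gripper_width: 0.754
gripper_force: 30.0
```

Emit:
{"api": "drive_tool", "payload": {
  "steps": [0, 0, 0, 0.001, 0, 0, 0.6, 0, 0, 0, 0, 0, 0, 0.6, 0, 0, 0, 0, 0, 0, 0.6]
}}

```text
time_s: 12.68
tcp_pos: [0.5734, -0.141, 0.0655]
ee_rot: [[0.963, -0.269, 0.0], [-0.269, -0.963, 0.0], [0.0, -0.0, -1.0]]
wrist_force: [0.1, 0.1, -2.0]
gripper_width: 0.758
gripper_force: 30.0
```

Emit:
{"api": "drive_tool", "payload": {
  "steps": [0, 0, 0, 0.001, 0, 0, 0.6, 0, 0, 0, 0, 0, 0, 0.6, 0, 0, 0, 0, 0, 0, 0.6]
}}

```text
time_s: 12.93
tcp_pos: [0.5744, -0.1412, 0.0655]
ee_rot: [[0.963, -0.269, -0.0], [-0.269, -0.963, -0.0], [-0.0, 0.0, -1.0]]
wrist_force: [-0.1, 0.6, -2.7]
gripper_width: 0.758
gripper_force: 30.0
```

Emit:
{"api": "drive_tool", "payload": {
  "steps": [0, 0, 0, 0.001, 0, 0, 0.6, 0, 0, 0, 0, 0, 0, 0.6, 0, 0, 0, 0, 0, 0, 0.6]
}}

```text
time_s: 13.18
tcp_pos: [0.5747, -0.1414, 0.0654]
ee_rot: [[0.963, -0.27, -0.001], [-0.27, -0.963, 0.0], [-0.001, 0.0, -1.0]]
wrist_force: [-3.5, 1.6, -2.4]
gripper_width: 0.759
gripper_force: 29.9
```

Run:
```python
from h import *
from station import r
s=r.sense();im=r.capture('wrist');cv2.imwrite('pics/w6.png',cv2.resize(im[90:220,170:350],None,fx=4,fy=4,interpolation=cv2.INTER_CUBIC))
print(s['time_s'],s['tcp_pos'],s['wrist_force'],s['moment'])
```

```text
13.1833 [ 0.5747 -0.1414  0.0654] [-3.5396  1.6431 -2.3899] [ 0.3399  0.685  -0.0088]
```

View pics/w6.png

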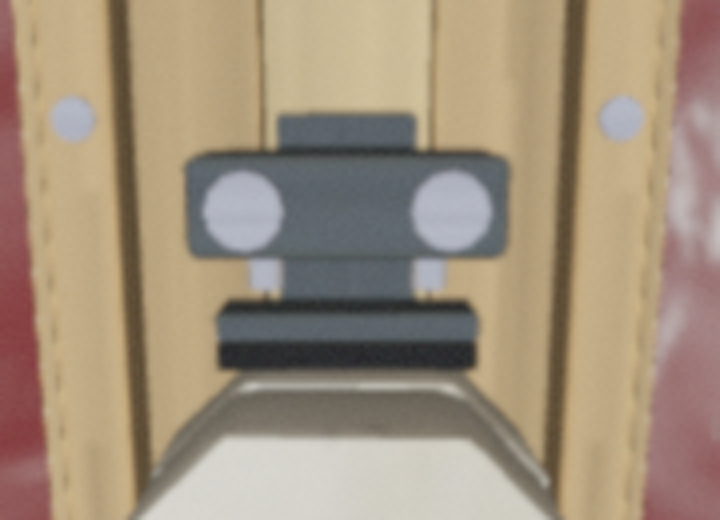

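The buffer is touched, with about 3.8 N along the lane. The mould's edge meets the buffer face at (348,370). About 2–3 mm more should reach the click.

Emit:
{"api": "drive_tool", "payload": {
  "steps": [0, 0, 0, 0.001, 0, 0, 0.6, 0, 0, 0, 0, 0, 0, 0.6, 0, 0, 0, 0, 0, 0, 0.6]
}}

```text
time_s: 13.48
tcp_pos: [0.5757, -0.1417, 0.0655]
ee_rot: [[0.963, -0.27, -0.001], [-0.27, -0.963, 0.0], [-0.001, 0.0, -1.0]]
wrist_force: [-2.6, 0.9, -0.5]
gripper_width: 0.752
gripper_force: 29.9
```

Emit:
{"api": "drive_tool", "payload": {
  "steps": [0, 0, 0, 0.001, 0, 0, 0.6, 0, 0, 0, 0, 0, 0, 0.6, 0, 0, 0, 0, 0, 0, 0.6]
}}

```text
time_s: 13.73
tcp_pos: [0.5766, -0.1419, 0.0653]
ee_rot: [[0.963, -0.27, -0.001], [-0.27, -0.963, 0.0], [-0.002, 0.0, -1.0]]
wrist_force: [-4.6, 2.3, -0.5]
gripper_width: 0.754
gripper_force: 29.9
```

Emit:
{"api": "drive_tool", "payload": {
  "steps": [0, 0, 0, 0.001, 0, 0, 0.6, 0, 0, 0, 0, 0, 0, 0.6, 0, 0, 0, 0, 0, 0, 0.6]
}}

```text
time_s: 13.98
tcp_pos: [0.5773, -0.1422, 0.0653]
ee_rot: [[0.963, -0.27, -0.002], [-0.27, -0.963, 0.0], [-0.002, 0.0, -1.0]]
wrist_force: [-5.8, 3.2, 0.3]
gripper_width: 0.758
gripper_force: 29.9
```

Emit:
{"api": "drive_tool", "payload": {
  "steps": [0, 0, 0, 0.001, 0, 0, 0.6, 0, 0, 0, 0, 0, 0, 0.6, 0, 0, 0, 0, 0, 0, 0.6]
}}

```text
time_s: 14.23
tcp_pos: [0.5778, -0.1423, 0.0653]
ee_rot: [[0.963, -0.27, -0.003], [-0.27, -0.963, 0.0], [-0.003, 0.0, -1.0]]
wrist_force: [-6.2, 3.9, 1.3]
gripper_width: 0.751
gripper_force: 29.9
```

Emit:
{"api": "drive_tool", "payload": {
  "steps": [0, 0, 0, 0.001, 0, 0, 0.6, 0, 0, 0, 0, 0, 0, 0.6, 0, 0, 0, 0, 0, 0, 0.6, 0, 0, 0, 0, 0, 0, 0.6]
}}

```text
time_s: 14.57
tcp_pos: [0.5783, -0.1424, 0.0653]
ee_rot: [[0.963, -0.27, -0.004], [-0.27, -0.963, 0.001], [-0.004, 0.0, -1.0]]
wrist_force: [-7.2, 4.2, 2.3]
gripper_width: 0.757
gripper_force: 29.8
```

Emit:
{"api": "drive_tool", "payload": {
  "steps": [0, 0, 0, -0.001, 0, 0, 0.6, 0, 0, 0, -0.001, 0, 0, 0.6, 0, 0, 0, -0.001, 0, 0, 0.6, 0, 0, 0, 0, 0, 0, 0.6, 0, 0, 0, 0, 0, 0, 0.6]
}}

```text
time_s: 14.98
tcp_pos: [0.5766, -0.142, 0.0653]
ee_rot: [[0.963, -0.27, -0.002], [-0.27, -0.963, 0.0], [-0.002, 0.0, -1.0]]
wrist_force: [-4.8, 2.3, -0.9]
gripper_width: 0.755
gripper_force: 29.9
```

Emit:
{"api": "drive_tool", "payload": {
  "steps": [0, 0, 0, 0.001, 0, 0, 0.6, 0, 0, 0, 0.001, 0, 0, 0.6, 0, 0, 0, 0.001, 0, 0, 0.6, 0, 0, 0, 0.001, 0, 0, 0.6, 0, 0, 0, 0, 0, 0, 0.6, 0, 0, 0, 0, 0, 0, 0.6]
}}

```text
time_s: 15.48
tcp_pos: [0.5791, -0.1427, 0.0654]
ee_rot: [[0.963, -0.27, -0.005], [-0.27, -0.963, 0.001], [-0.005, 0.001, -1.0]]
wrist_force: [-7.5, 4.7, 1.9]
gripper_width: 0.755
gripper_force: 29.8
```

Emit:
{"api": "drive_tool", "payload": {
  "steps": [0, 0, 0, 0.001, 0, 0, 0.6, 0, 0, 0, 0, 0, 0, 0.6, 0, 0, 0, 0, 0, 0, 0.6, 0, 0, 0, 0, 0, 0, 0.6]
}}

```text
time_s: 15.82
tcp_pos: [0.5797, -0.1428, 0.0654]
ee_rot: [[0.963, -0.27, -0.006], [-0.27, -0.963, 0.001], [-0.006, 0.001, -1.0]]
wrist_force: [-9.2, 4.5, 2.7]
gripper_width: 0.754
gripper_force: 29.8
```

Emit:
{"api": "drive_tool", "payload": {
  "steps": [0, 0, 0, -0.001, 0, 0, 0.6, 0, 0, 0, -0.001, 0, 0, 0.6, 0, 0, 0, 0, 0, 0, 0.6, 0, 0, 0, 0, 0, 0, 0.6]
}}

```text
time_s: 16.15
tcp_pos: [0.5785, -0.1426, 0.0653]
ee_rot: [[0.963, -0.27, -0.004], [-0.27, -0.963, 0.001], [-0.004, 0.0, -1.0]]
wrist_force: [-7.1, 4.4, 2.0]
gripper_width: 0.76
gripper_force: 29.8
```

Emit:
{"api": "drive_tool", "payload": {
  "steps": [0, 0, 0, -0.001, 0, 0, 0.6, 0, 0, 0, -0.001, 0, 0, 0.6, 0, 0, 0, 0, 0, 0, 0.6, 0, 0, 0, 0, 0, 0, 0.6]
}}

```text
time_s: 16.48
tcp_pos: [0.5773, -0.1422, 0.0653]
ee_rot: [[0.963, -0.27, -0.002], [-0.27, -0.963, 0.0], [-0.002, 0.0, -1.0]]
wrist_force: [-5.4, 3.1, -0.7]
gripper_width: 0.754
gripper_force: 29.9
```

Emit:
{"api": "drive_tool", "payload": {
  "steps": [0, 0, 0, -0.001, 0, 0, 0.6, 0, 0, 0, -0.001, 0, 0, 0.6, 0, 0, 0, 0, 0, 0, 0.6, 0, 0, 0, 0, 0, 0, 0.6]
}}

```text
time_s: 16.82
tcp_pos: [0.5762, -0.1418, 0.0653]
ee_rot: [[0.963, -0.27, -0.0], [-0.27, -0.963, 0.0], [-0.0, 0.0, -1.0]]
wrist_force: [-2.6, 1.1, -2.8]
gripper_width: 0.756
gripper_force: 29.9
```

Emit:
{"api": "drive_tool", "payload": {
  "steps": [0, 0, 0, -0.001, 0, 0, 0.6, 0, 0, 0, -0.001, 0, 0, 0.6, 0, 0, 0, 0, 0, 0, 0.6, 0, 0, 0, 0, 0, 0, 0.6]
}}

```text
time_s: 17.15
tcp_pos: [0.5757, -0.1416, 0.0657]
ee_rot: [[0.963, -0.269, 0.003], [-0.269, -0.963, -0.001], [0.003, -0.0, -1.0]]
wrist_force: [1.9, -2.9, -6.1]
gripper_width: 0.754
gripper_force: 30.0
```

The mould now resists pulling back: 2 mm commanded gave 0.5 mm of motion and a forward pull. The catch is up, so I'll unload, open and rise.

Emit:
{"api": "drive_tool", "payload": {
  "steps": [0, 0, 0, 0.001, 0, 0, 0.6, 0, 0, 0, 0, 0, 0, 0.6, 0, 0, 0, 0, 0, 0, 1, 0, 0, 0, 0, 0, 0, 1, 0, 0, 0, 0, 0, 0, 1, 0, 0, 0, 0, 0, 0, 1, 0, 0, 0, 0, 0, 0, 1, 0, 0, 0, 0, 0, 0, 1]
}}

```text
time_s: 17.82
tcp_pos: [0.5757, -0.1415, 0.066]
ee_rot: [[0.963, -0.269, 0.001], [-0.269, -0.963, -0.0], [0.001, -0.0, -1.0]]
wrist_force: [-0.7, 1.1, 0.2]
gripper_width: 0.99
gripper_force: 0.0
```

Emit:
{"api": "drive_tool", "payload": {
  "steps": [0, 0, 0, 0, 0, -0.005, 1, 0, 0, 0, 0, 0, -0.01, 1, 0, 0, 0, 0, 0, -0.02, 1, 0, 0, 0, 0, 0, -0.03, 1, 0, 0, 0, 0, 0, -0.03, 1, 0, 0, 0, -0.03, 0, -0.02, 1, 0, 0, 0, -0.03, 0, 0, 1, 0, 0, 0, -0.03, 0, 0, 1, 0, 0, 0, 0, 0, 0, 1, 0, 0, 0, 0, 0, 0, 1]
}}

```text
time_s: 18.65
tcp_pos: [0.4879, -0.1171, 0.1822]
ee_rot: [[0.963, -0.269, 0.002], [-0.269, -0.963, -0.0], [0.002, -0.001, -1.0]]
wrist_force: [0.9, 0.6, 0.5]
gripper_width: 1.0
gripper_force: 0.0
```

Run:
```python
from h import *
from station import r
s=r.sense();im=r.capture('wrist');cv2.imwrite('pics/w7.png',cv2.resize(im[0:260,130:390],None,fx=2.3,fy=2.3,interpolation=cv2.INTER_CUBIC))
print(s['time_s'],s['tcp_pos'],s['wrist_force'],s['gripper_width'])
```

```text
18.65 [ 0.4879 -0.1171  0.1822] [0.9096 0.5576 0.5494] 0.9995988760880979
```

View pics/w7.png

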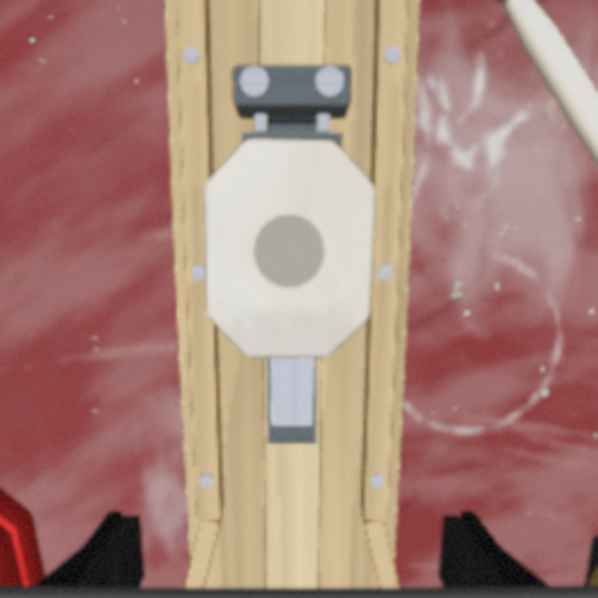

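The mould stands in line between the rails, its front on the buffer at row 138. The catch tongue shows behind it at rows 357–440, and the fingers are clear.

```bash
python3 -c "
from station import r
print(r.finish_job())"
```

```text
the job is handed in; nothing more can be done
None
```

The long mould stands in the cradle behind the catch, against the buffer, and the gripper is open and clear. The job is handed in, but no verdict came back. The catch resisted a gentle pull back, the push along the lane peaked at about 10 N at the wrist, the tall mould was never approached, and the clock stood at about 19 s.

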